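# Turn a stack-nest tote and seat it on a full one

## Task

The green tote in the steel tray is full of bottle caps, so the empty green tote must be stacked on top of it, not nested into it: lift the empty tote by its black carrying bar and turn it half a turn, so that the two red ends lie at opposite ends. Set its feet on the four grey seats of the full tote, sliding it gently towards the full tote's red end until the feet meet the seat stops and drop fully home, press it down lightly (about 10 N) for a moment, and let go. Never push tote against tote with more than about 25 N, never lower the empty tote into the full one, and leave the other things on the bench alone.

Things in the scene. Friction and masses are not known exactly. Their poses are not given: they have to be found in the camera images.
- bar (a point): Middle of the black carrying bar of the empty green tote, the loose thing to move (0.3 to 0.5 kg, balanced under the bar). The bar runs along y, 14 mm thick in x, 14 mm high, free for 100 mm. Axes: x along the tote to its red end, z up. The tote, 240 long (x), 146 wide, 94 mm high, has its underside 84 mm below this point; inside it is bare, 77 mm deep below the bar.
- red_end (a point): Top middle of the empty tote's red end wall, 120 mm along x from bar at the same height, same axes. With the red ends at opposite ends the feet come over the seats (stack); with both at the same end the feet miss the seats and the tote drops into the other (nest).
- foot (a point): Middle of the underside of one foot of the empty tote; same axes. Feet are blocks 20 mm long in x, 12 mm high, level with the underside, at x = +85 and -45 mm from the bar on both long sides, outer faces at y = +-66 mm.
- own_seat (a point): Middle of one seat floor of the empty tote (same axes); the full tote has the same four, at x = -85 and +45 mm from its middle on both long sides, floors 82 mm above its underside and 24 mm long. Red-end side: a stop 12 mm above the floor. Other side: an entry rail, 18 mm long, 5 mm above the floor. Outer lip: 12 mm high, inner face at y = +-69 mm.
- tray: Shallow steel tray, 314 x 214 x 24 mm, fixed; origin at the middle of its underside, x along its length, z up. The full tote (green, same shell, no bar, holding caps that stay below its rim) stands in it on y = 0, square to it, red end to +x, its middle anywhere from -23 to +23 mm along x: this is not reported, feel for it. It slides along x only above about 12 N.
- lane (a point): Middle of the tray's floor, 2 mm above the tray's origin, same axes: the full tote's underside is at this height. Above the tray's origin its seat floors are at 84 mm, entry rails at 89 mm, tops of stops and lips at 96 mm; the empty tote's bar is at 168 mm when fully seated, 173 mm with its feet on the entry rails.
- spray: White spray bottle with blue trigger, 66 x 76 x 188 mm; loose bystander, to be left alone; origin at the centre of its underside, z up.
- label_roll: White roll of labels, 77 x 76 x 55 mm; loose bystander, to be left alone; origin at the centre of its underside, z up.
- tin: Red round tin, 66 x 66 x 80 mm; loose bystander, to be left alone; origin at the centre of its underside, z up.
- tape: Roll of brown tape, 100 x 100 x 45 mm; loose bystander, to be left alone; origin at the centre of its underside, z up.
- counter: Small round metal hand counter, 54 x 55 x 19 mm; loose bystander, to be left alone; origin at the centre of its underside, z up.
- bunch: Trimmed bunch of mushrooms standing upright, 70 x 70 x 131 mm; loose bystander, to be left alone; origin at the centre of its underside, z up.

How it is judged:
On the way, in this order (a step that is already met when the one before it is completed fails the run):
1. the empty tote is held above the full one, turned so that the red ends are opposite (horizontal distance between bar and tray below 0.06 m and x of red_end in the frame of tray below -0.06 m and z of bar in the frame of tray above 0.1715 m and angle between the x axis of bar and the x axis of tray, either way round below 0.12 rad), for 0.1 s.
2. fully home on the four seats and pressed down, totes bearing on each other with 8 N or more (weight included) (z of bar in the frame of tray between 0.1645 and 0.1705 m and x of bar in the frame of tray between -0.034 and 0.034 m and y of bar in the frame of tray between -0.006 and 0.006 m and angle between bar's own z axis and vertical below 0.03 rad and x of red_end in the frame of tray below -0.06 m and angle between the x axis of bar and the x axis of tray, either way round below 0.05 rad and contact force between tote and tray above 8 N), for 0.2 s.
At the end, for the whole second after the job is handed in: Empty tote released and still, feet down in the four seats: bar 164.5 to 170.5 mm above the tray origin, within 6 mm of it across and 34 mm along the tray, level within 0.03 rad, square within 0.05 rad, red end towards the tray's -x (z of bar in the frame of tray between 0.1645 and 0.1705 m and x of bar in the frame of tray between -0.034 and 0.034 m and y of bar in the frame of tray between -0.006 and 0.006 m and angle between bar's own z axis and vertical below 0.03 rad and x of red_end in the frame of tray below -0.06 m and angle between the x axis of bar and the x axis of tray, either way round below 0.05 rad and linear speed of tote below 0.01 m/s and contact force between tote and the fingers below 0.1 N); the robot touches nothing.
It fails at once if the totes (or tote and tray) are pressed together with more than 30 N (contact force between tote and tray above 30 N).
It fails at once if the empty tote is lowered into the full one (horizontal distance between bar and tray below 0.09 m and z of bar in the frame of tray below 0.155 m).
It fails at once if a bystander is shifted by more than 30 mm (distance of any of spray, label_roll, tin, tape, counter, bunch from where it was at the start of the episode above 0.03 m).
It also fails if it takes over 54 s, if anything falls off the work surface, if the arm or the gripper's body presses on something with over 40 N, if the wrist force passes 120 N, or if a joint passes its speed limit or range.

## Robot

A 7-joint arm with a two-finger parallel gripper is mounted at the origin on a cart in front of the work surface, level with it; the furniture and walls round the work are solid. World frame = base frame: x ahead of the robot, y to its left, z up, the work surface at z = 0. Lengths are in m, angles in rad, forces in N, time in s.
With the tool pointing down it reaches from about 0.35 to 0.9 m from the base axis. Payload 19.9 kg.
Tool frame: the origin (TCP) lies at the very end of the fingers, on their centre line; the grasp point (between the pads) lies 19 mm behind it; z points along the fingers, y is the line along which they close (so a half turn about z gives the same grasp; the last joint's range is limited). The gripper opens to 94 mm and grips with 3 to 60 N. Pads are 16 mm wide; open, the fingers measure 119 mm over their backs; the gripper's body (75 mm by 177 mm) begins 78 mm behind the grasp point.
Start: joints at [-1.212, 0.417, -0.01, 1.614, 0.005, 1.111, -0.053], TCP at [0.243, 0.576, 0.205] pointing down, gripper open.
Joint ranges: [-2.81, 2.81], [-0.39, 2.02], [-1.27, 1.25], [0.06, 2.57], [-1.19, 4.33], [0.19, 2], [-2.82, 2.82]. Speed limits (rad/s): [1.89, 1.89, 2.39, 2.39, 3.01, 3.01, 3.01].

## Interface

Orientations are given as a unit quaternion [x, y, z, w].
In Python, from cell import robot gives the robot as it stands.
- The arm moves only by the tool play_rows, never from a script. Its argument "plan" is a list of rows, each an object with "dp": the shift along the world's x, y, z in cm, a list of three; "angular": the turn, a rotation vector about the world's x, y, z in rad, a list of three; "gripper": the closure, from 0 (fully open) to 1 (shut). In form: [{"dp": [tx, ty, tz], "angular": [wx, wy, wz], "gripper": gripper}, ...]. A call has 1 to 5 rows; each row shifts and turns the commanded pose from where the row before left it; what a row does not reach is not made up. A row lasts 1/8 s, in which the tool goes at most 62.5 mm and 10.7 degrees, less where a joint would pass 70% of its speed; a pose out of reach is approached as far as the arm can. A call is refused whole if a number of a shift passes 6.25 or a number of a turn 0.188, either way. A call with a gripper value outside its range is refused whole. The fingers move at their own pace and stop on an object; "grip_force" is the grip in N (left out, the last holds). Time passes only in rows, so rows that do not move let the fingers close. It gives the time, the measured TCP pose, the force, the opening and the grip force at its end, in the units of the state.
- robot.state(): the state, without advancing time (a new reading comes with each control period).
- robot.capture(name): name is "side" or "top"; returns a dict with "frame" (384x512x3 uint8, red, green, blue), "vertical_fov" (degrees; the focal length in pixels is half the picture's height over the tangent of half this angle, whatever the lens; pixels are square), "cx", "cy" (the principal point, pixels), "rvec" (rotation vector, rad) and "tvec" (3), from world to camera coordinates, as OpenCV has them. Camera axes: x right, y down, z forward; pixel columns grow to the right and rows downward; lengths in m; the calibration is good to about 2 mm. A picture is of the moment at which its call begins. There is no depth.
- robot.finish_job(): hands the job in; it is judged then, once.
The state is a dict: "t": time; "qpos": joint angles; "dq": joint speeds; "joint_torque": joint torques, N m; "ee_pos": TCP position; "tool_rot": TCP orientation; "contact_force": force on the tool from outside, world axes, zero at the start; "wrist_torque": the same for the moment, N m; "grip_width": finger opening in m; "grip_force": force on a finger pad.
Only numpy, scipy, OpenCV 4.12 (cv2) and the standard library are available. Lean on these libraries where they do the work, as an engineer would, in place of code of your own. Each camera call takes 0.05 s, during which the arm holds its last target. There are 200 camera calls.

## Working session

There is one attempt and no reset: what is moved stays moved. The work goes in short steps, Python scripts to look and compute and a tool call to move; the robot and the scene stay as the last step left them, time stands still between calls to the robot, and variables do not carry over. Pictures are saved under pics/ and viewed, at most 10 in all, crops included, and the job is handed in when it is done.

Besides the shell and the picture viewer there is one more tool, called after "Emit:" in YAML: its name, and indented under it one key for each argument. play_rows: Moves the arm, as the interface text tells. Its arguments: {"type":"object","properties":{"plan":{"type":"array"},"grip_force":{"type":"number"}},"required":["plan"]}

```bash
ls; mkdir -p pics; python3 - <<'E'
from cell import robot
import cv2,pickle
s=robot.state();print({k:s[k] for k in('t','ee_pos','tool_rot','contact_force','grip_width')})
for n in('side','top'):
    c=robot.capture(n);pickle.dump(c,open(f'pics/{n}0.pkl','wb'))
    cv2.imwrite(f'pics/{n}0.png',cv2.resize(c['frame'][:,:,::-1],(800,600),interpolation=cv2.INTER_CUBIC))
    print(n,c['vertical_fov'],c['cx'],c['cy'],c['rvec'],c['tvec'])
E
```

```text
pics
{'t': 0.0, 'ee_pos': array([0.24313295, 0.57537756, 0.20484719]), 'tool_rot': array([ 1.98562696e-01,  9.80088007e-01, -5.91670781e-04, -6.56085279e-05]), 'contact_force': array([-0.29694046, -0.10683515, -0.3459394 ]), 'grip_width': 0.09384775568414414}
side 48.121449876370825 254.74568504706065 193.0558805409119 [ 2.07455815 -0.04083533  0.04958822] [-0.58041445  0.08478387  1.51873017]
top 45.85121408245958 255.3801970014305 190.27380659338786 [ 2.19899898 -2.15475648  0.11079186] [-0.02106074  0.55840112  1.78845268]
```

View pics/top0.png

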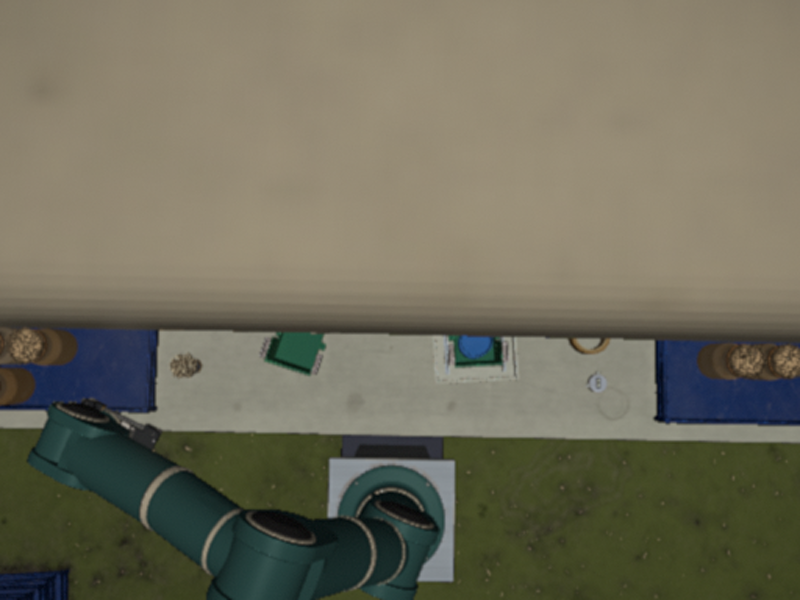

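View pics/side0.png

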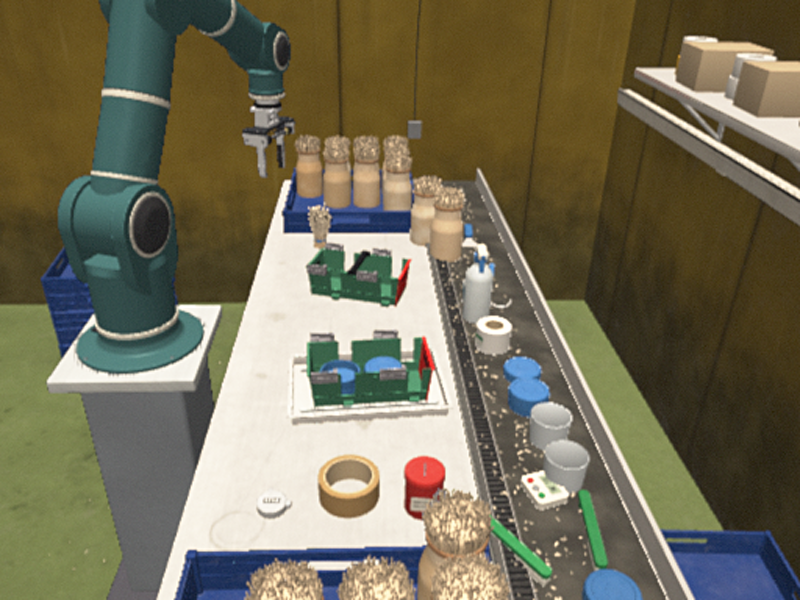

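Side view: the empty tote (bar about (362,265) of 800x600) and tray (about (368,385)), both red ends pointing to world +x. The top view is half hidden by the shelf. Closer crops for measuring.

```bash
python3 - <<'E'
import cv2,pickle,numpy as np
im=pickle.load(open('pics/side0.pkl','rb'))['frame'][:,:,::-1]
def crop(x0,y0,w,h,s,n):
    c=cv2.resize(im[y0:y0+h,x0:x0+w],None,fx=s,fy=s,interpolation=cv2.INTER_CUBIC)
    for x in range((x0//10+1)*10,x0+w,10): cv2.putText(c,str(x),(int((x-x0+.5)*s)-10,10),0,.35,(255,0,255),1);cv2.line(c,(int((x-x0+.5)*s),12),(int((x-x0+.5)*s),18),(255,0,255),1)
    for y in range((y0//10+1)*10,y0+h,10): cv2.putText(c,str(y),(0,int((y-y0+.5)*s)+4),0,.35,(255,0,255),1);cv2.line(c,(24,int((y-y0+.5)*s)),(30,int((y-y0+.5)*s)),(255,0,255),1)
    cv2.imwrite(n,c)
crop(188,148,80,52,10,'pics/c1.png')
crop(178,206,114,66,7,'pics/c2.png')
E
```

```text
(no output)
```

View pics/c1.png

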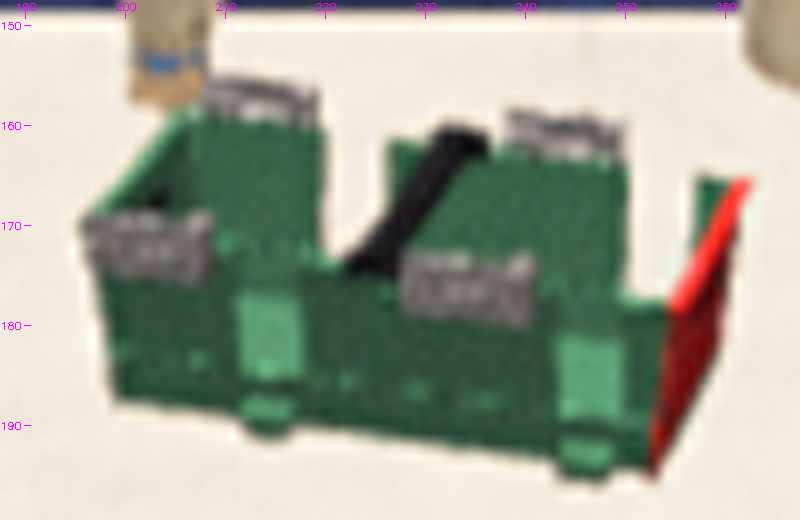

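View pics/c2.png

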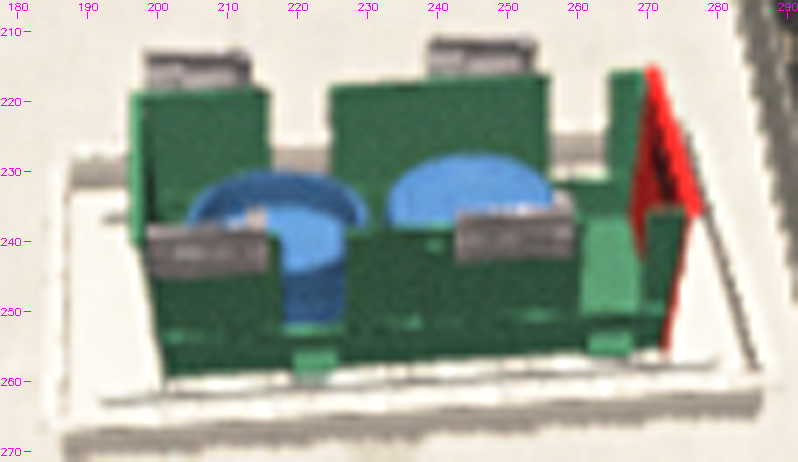

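```bash
cat >fit.py <<'E'
import cv2,pickle,numpy as np
from scipy.optimize import least_squares
def proj(c,P):
    f=c['frame'].shape[0]/2/np.tan(np.radians(c['vertical_fov'])/2)
    K=np.array([[f,0,c['cx']],[0,f,c['cy']],[0,0,1.]])
    return cv2.projectPoints(np.asarray(P,float),np.array(c['rvec'],float),np.array(c['tvec'],float),K,None)[0][:,0]
def w(p,P,z0=0):
    x,y,a=p;P=np.asarray(P,float);C,S=np.cos(a),np.sin(a)
    return np.c_[x+C*P[:,0]-S*P[:,1],y+S*P[:,0]+C*P[:,1],z0+P[:,2]]
E
cat >m.py <<'E'
from fit import *
c=pickle.load(open('pics/side0.pkl','rb'))
def model(a,b,zb,hw):
    P=[]
    for y,z in((-.073,zb),(.073,.094)):
        for s in(-.085,.045): P+=[[s-a,y,z],[s+b,y,z]]
    return P+[[.12,-hw,.084],[.12,hw,.084]]
E_=np.array([(197,174.3),(208.3,175.8),(227.7,178.5),(240.7,180),(208.5,155.3),(219.3,157),(238.5,158.5),(249.7,159.7),(255,178),(262.5,165.5)])
F=np.array([(198.5,244.8),(215.6,244.1),(242.6,242.8),(259.2,242.1),(198.5,212.9),(212.5,212.9),(238.6,210.9),(253.5,211.2),(276.8,236.2),(271,215.2)])
T=np.array([(187,266.5),(286.3,261.7),(187.5,228)])
TP=[[-.157,-.107,.024],[.157,-.107,.024],[-.157,.107,.024]]
def r(v):
    M=model(*v[6:10]);
    return np.r_[(proj(c,w(v[:3],M))-E_).ravel(),(proj(c,w(v[3:6],M,.002))-F).ravel()]
s=least_squares(r,[.5,.3,-.1,.5,-.1,0,.03,.02,.07,.07],loss='soft_l1',x_scale=.01)
print(s.x.round(4));print(s.fun.reshape(-1,2).round(1).tolist())
t=least_squares(lambda v:(proj(c,w(v,TP))-T).ravel(),[.5,-.1,0]);print('tray',t.x.round(4),t.fun.round(1))
E
python3 m.py
```

```text
[ 0.4907  0.2208 -0.288   0.5089 -0.2049  0.0638  0.0276  0.0204  0.0752
  0.0596]
[[-0.9, 0.0], [-0.4, 0.0], [0.7, -0.0], [-0.2, 0.0], [-0.2, -0.2], [0.1, -0.6], [0.1, 0.2], [0.4, 0.3], [0.4, 0.1], [-0.1, -0.3], [-0.0, 0.2], [-0.6, 0.1], [0.3, -0.1], [-0.1, -0.2], [-0.3, 0.5], [0.8, -0.2], [0.3, 0.7], [0.2, -0.3], [-0.1, -0.3], [-0.1, -0.2]]
tray [ 0.5099 -0.202   0.0516] [-3.2  0.2  4.2 -0.3 -1.  -1.8]
```

```bash
cat >>m.py <<'E'
def overlay(c,pe,pf,n,boxes,S=7,ze=0.):
    a,b=.03,.02; rows=[]
    lines=[]
    for p,z0 in((pe,ze),(pf,.002)):
        for sy in(-1,1):
            for s in(-.085,.045):
                q=[[s-a,sy*.073,.094],[s+b,sy*.073,.094],[s+b,sy*.06,.094],[s+b,sy*.073,.094],[s+b,sy*.073,.075],[s-a,sy*.073,.075],[s-a,sy*.073,.094]]
                lines.append(proj(c,w(p,q,z0)))
        lines.append(proj(c,w(p,[[.12,-.06,.084],[.12,.06,.084]],z0)));lines.append(proj(c,w(p,[[-.12,-.06,.084],[-.12,.06,.084]],z0)))
        lines.append(proj(c,w(p,[[0,-.06,.091],[0,.06,.091]],z0)))
    lines.append(proj(c,w(pf,[[-.157,-.107,.024],[-.157,.107,.024],[.157,.107,.024],[.157,-.107,.024],[-.157,-.107,.024]])))
    im=c['frame'][:,:,::-1];out=[]
    for x0,y0,ww,h in boxes:
        r=cv2.resize(im[y0:y0+h,x0:x0+ww],None,fx=S,fy=S,interpolation=cv2.INTER_CUBIC);o=r.copy()
        for l in lines: cv2.polylines(o,[np.int32((l-[x0,y0]+.5)*S)],False,(255,0,255),1)
        out.append(np.vstack([r,o]))
    cv2.imwrite(n,np.hstack(out))
E
python3 - <<'E'
import m,pickle
c=pickle.load(open('pics/top0.pkl','rb'))
m.overlay(c,[.4907,.2208,-.288],[.5095,-.2049,.0638],'pics/t1.png',[(160,208,50,40),(272,208,64,40)])
E
```

```text
[ 0.4907  0.2208 -0.288   0.5089 -0.2049  0.0638  0.0276  0.0204  0.0752
  0.0596]
[[-0.9, 0.0], [-0.4, 0.0], [0.7, -0.0], [-0.2, 0.0], [-0.2, -0.2], [0.1, -0.6], [0.1, 0.2], [0.4, 0.3], [0.4, 0.1], [-0.1, -0.3], [-0.0, 0.2], [-0.6, 0.1], [0.3, -0.1], [-0.1, -0.2], [-0.3, 0.5], [0.8, -0.2], [0.3, 0.7], [0.2, -0.3], [-0.1, -0.3], [-0.1, -0.2]]
tray [ 0.5099 -0.202   0.0516] [-3.2  0.2  4.2 -0.3 -1.  -1.8]
```

View pics/t1.png

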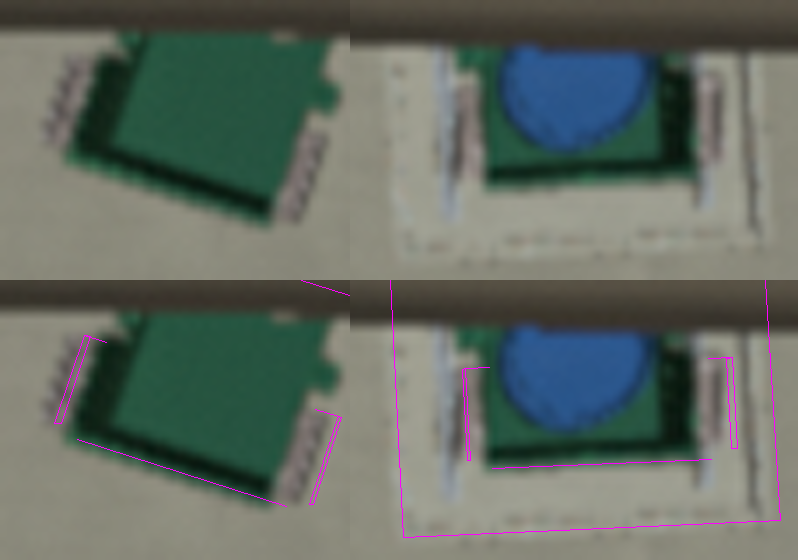

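```bash
cat >j.py <<'E'
from m import *
ct=pickle.load(open('pics/top0.pkl','rb'))
q=lambda L,x0:np.array([(x0+x/7-.5,208+y/7-.5) for x,y in L])
Et=q([(45,147),(66,57),(297,220),(325,137)],160)
Ft=q([(462-350,178),(456-350,85),(718-350,162),(719-350,75)],272)
TP2=[[-.115,.073,.094],[-.065,.073,.094],[-.115,-.073,.094],[-.065,-.073,.094]]
def r2(v): return np.r_[r(v[:10])*.6,(proj(ct,w(v[:3],TP2))-Et).ravel(),(proj(ct,w(v[3:6],TP2,.002))-Ft).ravel()]
s=least_squares(r2,[.5,.2,-.3,.5,-.2,0,.03,.02,.07,.07],loss='soft_l1',x_scale=.01)
print(s.x.round(4));print(s.fun.reshape(-1,2).round(1).tolist())
t=least_squares(lambda v:r2(np.r_[v[:6],.03,.02,v[6:]]),[.5,.2,-.3,.5,-.2,0,.07,.07],x_scale=.01);print(t.x.round(4))
E
python3 j.py
```

```text
[ 0.4907  0.2208 -0.288   0.5089 -0.2049  0.0638  0.0276  0.0204  0.0752
  0.0596]
[[-0.9, 0.0], [-0.4, 0.0], [0.7, -0.0], [-0.2, 0.0], [-0.2, -0.2], [0.1, -0.6], [0.1, 0.2], [0.4, 0.3], [0.4, 0.1], [-0.1, -0.3], [-0.0, 0.2], [-0.6, 0.1], [0.3, -0.1], [-0.1, -0.2], [-0.3, 0.5], [0.8, -0.2], [0.3, 0.7], [0.2, -0.3], [-0.1, -0.3], [-0.1, -0.2]]
tray [ 0.5099 -0.202   0.0516] [-3.2  0.2  4.2 -0.3 -1.  -1.8]
[ 0.491   0.2278 -0.2835  0.5105 -0.1999  0.0586  0.0288  0.0194  0.0716
  0.0607]
[[-0.6, 0.1], [-0.2, 0.0], [0.3, -0.0], [-0.2, -0.0], [-0.3, -0.5], [-0.1, -0.8], [-0.1, -0.3], [0.0, -0.3], [0.3, -0.4], [-0.1, -0.7], [0.1, 0.1], [-0.3, 0.0], [0.1, -0.0], [-0.1, -0.1], [0.0, -0.3], [0.7, -0.6], [0.3, -0.1], [0.2, -0.6], [0.1, -0.5], [0.2, -0.7], [-0.3, -0.6], [0.8, -0.2], [0.1, 0.5], [0.2, -0.2], [-0.3, -0.0], [-0.0, 0.1], [1.3, 0.8], [0.5, 0.1]]
[ 0.4911  0.2279 -0.2832  0.5107 -0.1996  0.0578  0.0714  0.0604]
```

The top view gives better y: empty tote bar ≈ (0.491, 0.228), yaw −0.283. Full tote ≈ (0.5105, −0.200), yaw 0.058. I'll grasp with tool yaw 2.858 and then turn −2.80, which keeps joint 7 in range.

Emit:
play_rows:
  plan:
    - {"dp":[2.48,-3.47,0],"angular":[0,0,0.1687],"gripper":0}
    - {"dp":[2.48,-3.47,0],"angular":[0,0,0.1687],"gripper":0}
    - {"dp":[2.48,-3.47,0],"angular":[0,0,0.1687],"gripper":0}
    - {"dp":[2.48,-3.47,0],"angular":[0,0,0.1687],"gripper":0}
    - {"dp":[2.48,-3.47,0],"angular":[0,0,0.1687],"gripper":0}
  grip_force: 30

```text
t: 0.72
ee_pos: [0.3678, 0.4008, 0.2052]
tool_rot: [-0.223, 0.975, -0.0, -0.0]
contact_force: [1.3, -0.1, 0.1]
grip_width: 0.0936
grip_force: 0.0
```

Emit:
play_rows:
  plan:
    - {"dp":[2.48,-3.47,0],"angular":[0,0,0.1687],"gripper":0}
    - {"dp":[2.48,-3.47,0],"angular":[0,0,0.1687],"gripper":0}
    - {"dp":[2.48,-3.47,0],"angular":[0,0,0.1687],"gripper":0}
    - {"dp":[2.48,-3.47,0],"angular":[0,0,0.1687],"gripper":0}
    - {"dp":[2.48,-3.47,0],"angular":[0,0,0.1687],"gripper":0}

```text
t: 1.35
ee_pos: [0.4918, 0.2274, 0.2053]
tool_rot: [-0.602, 0.798, 0.0, -0.0]
contact_force: [0.0, 0.2, 1.5]
grip_width: 0.0937
grip_force: 0.0
```

```bash
cat >st.py <<'E'
from cell import robot
import numpy as np
from scipy.spatial.transform import Rotation as R
s=robot.state();m=R.from_quat(s['tool_rot']).as_matrix()
print('t',s['t'],'pos',np.round(s['ee_pos'],4),'yawY',round(np.arctan2(m[1,1],m[0,1]),4),'zax',m[:,2].round(3),'F',np.round(s['contact_force'],2),'M',np.round(s['wrist_torque'],2),'w',s['grip_width'],s['grip_force'],'q',np.round(s['qpos'],2))
E
python3 - <<'E'
import st
E
```

```text
t 1.35 pos [0.4918 0.2274 0.2053] yawY 2.8636 zax [-0. -0. -1.] F [0.05 0.23 1.48] M [ 0.09  0.02 -0.01] w 0.09368766672012882 0.0 q [-0.42  0.27 -0.08  1.82  0.02  1.05  2.35]
```

Emit:
play_rows:
  plan:
    - {"dp":[0,0,-3.5],"angular":[0,0,0],"gripper":0}
    - {"dp":[0,0,-3.5],"angular":[0,0,0],"gripper":0}
    - {"dp":[0,0,-3.5],"angular":[0,0,0],"gripper":0}
    - {"dp":[0,0,-2.5],"angular":[0,0,0],"gripper":0}
    - {"dp":[0,0,-1.0],"angular":[0,0,-0.005],"gripper":0}

```text
t: 1.98
ee_pos: [0.4905, 0.2283, 0.064]
tool_rot: [-0.598, 0.802, 0.0, -0.001]
contact_force: [0.3, 0.9, 0.5]
grip_width: 0.0943
grip_force: 0.0
```

Emit:
play_rows:
  plan:
    - {"dp":[0,0,0],"angular":[0,0,0],"gripper":1}
    - {"dp":[0,0,0],"angular":[0,0,0],"gripper":1}
    - {"dp":[0,0,0],"angular":[0,0,0],"gripper":1}
    - {"dp":[0,0,0],"angular":[0,0,0],"gripper":1}
    - {"dp":[0,0,0],"angular":[0,0,0],"gripper":1}

```text
t: 2.6
ee_pos: [0.4913, 0.2287, 0.0656]
tool_rot: [-0.598, 0.801, -0.0, 0.0]
contact_force: [-0.4, -0.2, -1.4]
grip_width: 0.0476
grip_force: 0.0
```

```bash
python3 - <<'E'
import st
E
```

```text
t 2.6 pos [0.4913 0.2287 0.0656] yawY 2.853 zax [ 0.  0. -1.] F [-0.43 -0.23 -1.37] M [0.1  0.05 0.05] w 0.047572907102688494 0.0 q [-0.43  0.45 -0.07  1.93  0.05  0.76  2.32]
```

Emit:
play_rows:
  plan:
    - {"dp":[0,0,0],"angular":[0,0,0],"gripper":1}
    - {"dp":[0,0,0],"angular":[0,0,0],"gripper":1}
    - {"dp":[0,0,0],"angular":[0,0,0],"gripper":1}
    - {"dp":[0,0,0],"angular":[0,0,0],"gripper":1}
    - {"dp":[0,0,0],"angular":[0,0,0],"gripper":1}

```text
t: 3.22
ee_pos: [0.4913, 0.2287, 0.0654]
tool_rot: [-0.598, 0.801, -0.0, 0.0]
contact_force: [0.1, -0.3, -0.2]
grip_width: 0.0138
grip_force: 30.0
```

Emit:
play_rows:
  plan:
    - {"dp":[0,0,0],"angular":[0,0,0],"gripper":1}
    - {"dp":[0,0,0],"angular":[0,0,0],"gripper":1}
    - {"dp":[0,0,0],"angular":[0,0,0],"gripper":1}

```text
t: 3.6
ee_pos: [0.4913, 0.2287, 0.0654]
tool_rot: [-0.598, 0.801, -0.0, 0.0]
contact_force: [1.2, -0.2, -1.2]
grip_width: 0.0138
grip_force: 30.0
```

```bash
python3 - <<'E'
import st
E
```

```text
t 3.6 pos [0.4913 0.2287 0.0654] yawY 2.853 zax [ 0.  0. -1.] F [ 1.17 -0.21 -1.18] M [ 0.04 -0.12 -0.  ] w 0.01384229752784794 29.998521208763123 q [-0.43  0.45 -0.07  1.93  0.05  0.76  2.32]
```

Emit:
play_rows:
  plan:
    - {"dp":[0,0,1.5],"angular":[0,0,0],"gripper":1}
    - {"dp":[0,0,4],"angular":[0,0,0],"gripper":1}
    - {"dp":[0,0,5],"angular":[0,0,0],"gripper":1}
    - {"dp":[0,0,4.5],"angular":[0,0,0],"gripper":1}
    - {"dp":[0,0,2],"angular":[0,0,0],"gripper":1}

```text
t: 4.22
ee_pos: [0.4917, 0.229, 0.2389]
tool_rot: [-0.598, 0.801, -0.0, 0.002]
contact_force: [0.3, -1.3, -3.8]
grip_width: 0.0135
grip_force: 30.0
```

```bash
python3 - <<'E'
import st
E
```

```text
t 4.225 pos [0.4917 0.229  0.2389] yawY 2.8532 zax [ 0.003  0.002 -1.   ] F [ 0.31 -1.31 -3.76] M [ 0.14  0.03 -0.02] w 0.013530525725552226 29.996285140514374 q [-0.43  0.24 -0.08  1.78  0.02  1.12  2.34]
```

Emit:
play_rows:
  plan:
    - {"dp":[0,-1.5,0],"angular":[0,0,-0.1],"gripper":1}
    - {"dp":[0,-2.8,0],"angular":[0,0,-0.18],"gripper":1}
    - {"dp":[0,-2.8,0],"angular":[0,0,-0.18],"gripper":1}
    - {"dp":[0,-2.8,0],"angular":[0,0,-0.18],"gripper":1}
    - {"dp":[0,-2.8,0],"angular":[0,0,-0.18],"gripper":1}

```text
t: 4.85
ee_pos: [0.4909, 0.1009, 0.2363]
tool_rot: [-0.226, 0.974, 0.0, 0.0]
contact_force: [0.8, -0.2, -3.8]
grip_width: 0.014
grip_force: 30.0
```

Emit:
play_rows:
  plan:
    - {"dp":[0,-2.8,0],"angular":[0,0,-0.18],"gripper":1}
    - {"dp":[0,-2.8,0],"angular":[0,0,-0.18],"gripper":1}
    - {"dp":[0,-2.8,0],"angular":[0,0,-0.18],"gripper":1}
    - {"dp":[0,-2.8,0],"angular":[0,0,-0.18],"gripper":1}
    - {"dp":[0,-2.8,0],"angular":[0,0,-0.18],"gripper":1}

```text
t: 5.48
ee_pos: [0.4909, -0.039, 0.2362]
tool_rot: [0.22, 0.976, 0.0, 0.0]
contact_force: [0.0, -0.4, -4.0]
grip_width: 0.0136
grip_force: 30.0
```

Emit:
play_rows:
  plan:
    - {"dp":[0,-2.8,0],"angular":[0,0,-0.18],"gripper":1}
    - {"dp":[0,-2.8,0],"angular":[0,0,-0.18],"gripper":1}
    - {"dp":[0.1,-2.8,0],"angular":[0,0,-0.18],"gripper":1}
    - {"dp":[0.1,-2.8,0],"angular":[0,0,-0.18],"gripper":1}
    - {"dp":[0.1,-2.8,0],"angular":[0,0,-0.18],"gripper":1}

```text
t: 6.1
ee_pos: [0.494, -0.1789, 0.2362]
tool_rot: [0.622, 0.783, 0.0, -0.0]
contact_force: [0.7, 0.3, -4.0]
grip_width: 0.0138
grip_force: 30.0
```

Emit:
play_rows:
  plan:
    - {"dp":[0,-1.5,0],"angular":[0,0,-0.1],"gripper":1}
    - {"dp":[0,-0.8,0],"angular":[0,0,-0.075],"gripper":1}
    - {"dp":[0,0,0],"angular":[0,0,0],"gripper":1}
    - {"dp":[0,0,0],"angular":[0,0,0],"gripper":1}

```text
t: 6.6
ee_pos: [0.4943, -0.2006, 0.2357]
tool_rot: [0.685, 0.728, 0.0, -0.0]
contact_force: [-0.1, 0.1, -4.0]
grip_width: 0.0136
grip_force: 30.0
```

```bash
python3 - <<'E'
import st
E
```

```text
t 6.6 pos [ 0.4943 -0.2006  0.2357] yawY 0.0605 zax [ 0.     0.001 -1.   ] F [-0.1   0.13 -3.98] M [-0.03  0.03 -0.02] w 0.01357878057288394 29.99629408121109 q [-0.11  0.24  0.52  1.82 -0.13  1.11  0.52]
```

Emit:
play_rows:
  plan:
    - {"dp":[0,0,-2.5],"angular":[0,0,0],"gripper":1}
    - {"dp":[0,0,-2.0],"angular":[0,0,0],"gripper":1}
    - {"dp":[0,0,-1.5],"angular":[0,0,0],"gripper":1}
    - {"dp":[0,0,0],"angular":[0,0,0],"gripper":1}

```text
t: 7.1
ee_pos: [0.4939, -0.2009, 0.1748]
tool_rot: [0.686, 0.728, -0.0, -0.001]
contact_force: [-0.1, 0.6, -4.1]
grip_width: 0.014
grip_force: 30.0
```

```bash
python3 - <<'E'
import st
from m import *
from st import robot
import numpy as np
pe=[.4943,-.2006,.0605+np.pi];pf=[.5105,-.20,.058];z=st.s['ee_pos'][2]+.0186-.084;print(z)
for n in('side','top'):
    c=robot.capture(n);pickle.dump(c,open(f'pics/{n}1.pkl','wb'))
overlay(pickle.load(open('pics/side1.pkl','rb')),pe,pf,'pics/s2.png',[(176,170,114,75)],7,z)
im=cv2.imread('pics/s2.png');
overlay(pickle.load(open('pics/top1.pkl','rb')),pe,pf,'pics/t2.png',[(272,200,64,52)],8,z)
t=cv2.imread('pics/t2.png');h=t.shape[0]//2
cv2.imwrite('pics/t2.png',np.hstack([t[:h],t[h:]])[:, :1024])
cv2.imwrite('pics/s2a.png',im[:im.shape[0]//2])
cv2.imwrite('pics/t2.png',cv2.resize(cv2.imread('pics/t2.png'),(798,324),interpolation=cv2.INTER_AREA))
E
```

```text
t 7.1 pos [ 0.4939 -0.2009  0.1748] yawY 0.0589 zax [-0.001  0.    -1.   ] F [-0.15  0.65 -4.14] M [-0.03  0.04 -0.  ] w 0.01397624103488834 29.99629855155945 q [-0.09  0.31  0.5   1.89 -0.18  0.99  0.55]
[ 0.4907  0.2208 -0.288   0.5089 -0.2049  0.0638  0.0276  0.0204  0.0752
  0.0596]
[[-0.9, 0.0], [-0.4, 0.0], [0.7, -0.0], [-0.2, 0.0], [-0.2, -0.2], [0.1, -0.6], [0.1, 0.2], [0.4, 0.3], [0.4, 0.1], [-0.1, -0.3], [-0.0, 0.2], [-0.6, 0.1], [0.3, -0.1], [-0.1, -0.2], [-0.3, 0.5], [0.8, -0.2], [0.3, 0.7], [0.2, -0.3], [-0.1, -0.3], [-0.1, -0.2]]
tray [ 0.5099 -0.202   0.0516] [-3.2  0.2  4.2 -0.3 -1.  -1.8]
0.10941680323593182
```

View pics/t2.png

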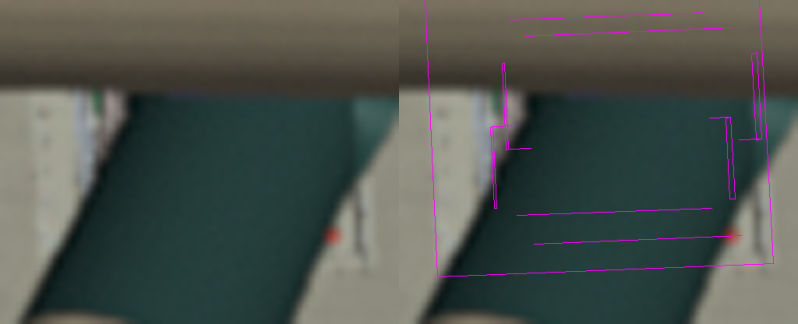

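View pics/s2a.png

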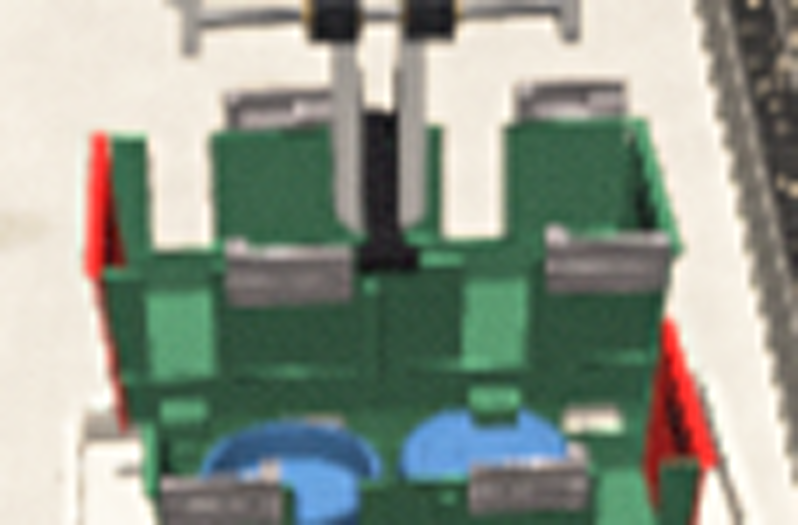

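```bash
cat >k.py <<'E'
from m import *
c1=pickle.load(open('pics/side1.pkl','rb'))
q=lambda L:np.array([(176+x/7-.5,170+y/7-.5) for x,y in L])
z0=.1748+.0186-.084
a,b,zb,hw=.0276,.0204,.0752,.0596
# own frame: near side is +y now
P=[]; 
obs=q([(667,291),(547,291),(350,301),(228,304),(627,83),(518,85),(225,92),(90,272),(100,135)])
for s in(-.085,.045): P+=[[s-a,.073,zb],[s+b,.073,zb]]
P+=[[-.085-a,-.073,.094],[-.085+b,-.073,.094],[.045+b,-.073,.094],[.12,hw,.084],[.12,-hw,.084]]
s=least_squares(lambda v:(proj(c1,w(v,P,z0))-obs).ravel(),[.49,-.2,3.2],loss='soft_l1',x_scale=.01)
print(s.x.round(4),s.x[2]-np.pi);print(s.fun.reshape(-1,2).round(1).tolist())
E
python3 k.py | tail -2
```

```text
[ 0.4942 -0.206   3.1893] 0.04766861177349169
[[0.1, -0.4], [0.4, 0.2], [-0.4, -0.2], [-0.1, 0.0], [-0.1, -0.0], [0.2, 0.1], [-0.0, 0.3], [-0.1, 0.1], [-0.0, -0.4]]
```

Side view: turned tote with its red end at −x, hovering 14 mm above the lips. Lateral position matches to about 1 mm, yaw to about 0.01, and the x offset is −15 mm, so it is over the entry rails. Lowering onto the rails.

Emit:
play_rows:
  plan:
    - {"dp":[0,0,-0.7],"angular":[0,0,0],"gripper":1}
    - {"dp":[0,0,-0.4],"angular":[0,0,0],"gripper":1}
    - {"dp":[0,0,0],"angular":[0,0,0],"gripper":1}

```text
t: 7.58
ee_pos: [0.4941, -0.2013, 0.1642]
tool_rot: [0.686, 0.727, -0.0, -0.0]
contact_force: [0.2, -0.3, -4.0]
grip_width: 0.0138
grip_force: 30.0
```

Emit:
play_rows:
  plan:
    - {"dp":[0,0,-0.3],"angular":[0,0,0],"gripper":1}
    - {"dp":[0,0,-0.2],"angular":[0,0,0],"gripper":1}
    - {"dp":[0,0,0],"angular":[0,0,0],"gripper":1}

```text
t: 7.95
ee_pos: [0.4942, -0.2013, 0.1593]
tool_rot: [0.686, 0.727, -0.0, -0.0]
contact_force: [0.9, -0.5, -2.9]
grip_width: 0.0135
grip_force: 30.0
```

```bash
python3 - <<'E'
import st
E
```

```text
t 7.95 pos [ 0.4942 -0.2013  0.1593] yawY 0.058 zax [-0. -0. -1.] F [ 0.88 -0.55 -2.92] M [-0.06  0.12 -0.01] w 0.013545908055505481 29.996295869350433 q [-0.08  0.34  0.5   1.9  -0.19  0.95  0.56]
```

Emit:
play_rows:
  plan:
    - {"dp":[0,0,-0.15],"angular":[0,0,0],"gripper":1}
    - {"dp":[0,0,0],"angular":[0,0,0],"gripper":1}

```text
t: 8.2
ee_pos: [0.4942, -0.2013, 0.1578]
tool_rot: [0.686, 0.727, -0.0, -0.0]
contact_force: [0.1, -0.3, -4.0]
grip_width: 0.0136
grip_force: 30.0
```

Emit:
play_rows:
  plan:
    - {"dp":[0,0,-0.15],"angular":[0,0,0],"gripper":1}
    - {"dp":[0,0,0],"angular":[0,0,0],"gripper":1}

```text
t: 8.45
ee_pos: [0.4942, -0.2013, 0.1563]
tool_rot: [0.686, 0.727, -0.0, -0.0]
contact_force: [0.5, 0.0, -3.5]
grip_width: 0.0136
grip_force: 30.0
```

```bash
python3 - <<'E'
import st
E
```

```text
t 8.45 pos [ 0.4942 -0.2013  0.1563] yawY 0.058 zax [-0. -0. -1.] F [ 0.51  0.02 -3.49] M [-0.05  0.07  0.03] w 0.013606143266171988 29.996357560157776 q [-0.08  0.34  0.5   1.9  -0.2   0.95  0.57]
```

Emit:
play_rows:
  plan:
    - {"dp":[0,0,-0.1],"angular":[0,0,0],"gripper":1}
    - {"dp":[0,0,0],"angular":[0,0,0],"gripper":1}

```text
t: 8.7
ee_pos: [0.4942, -0.2013, 0.1554]
tool_rot: [0.686, 0.727, -0.0, -0.0]
contact_force: [0.1, 0.1, -2.9]
grip_width: 0.0136
grip_force: 30.0
```

Emit:
play_rows:
  plan:
    - {"dp":[0,0,-0.07],"angular":[0,0,0],"gripper":1}
    - {"dp":[0,0,0],"angular":[0,0,0],"gripper":1}

```text
t: 8.95
ee_pos: [0.4942, -0.2013, 0.1547]
tool_rot: [0.686, 0.727, -0.0, -0.0]
contact_force: [-0.4, 0.2, -4.0]
grip_width: 0.0141
grip_force: 30.0
```

```bash
python3 - <<'E'
import st
E
```

```text
t 8.95 pos [ 0.4942 -0.2013  0.1547] yawY 0.058 zax [-0.  0. -1.] F [-0.38  0.19 -3.96] M [-0.07  0.04 -0.  ] w 0.014083352034063962 29.99629318714142 q [-0.08  0.34  0.49  1.91 -0.2   0.94  0.57]
```

Emit:
play_rows:
  plan:
    - {"dp":[0,0,-0.06],"angular":[0,0,0],"gripper":1}
    - {"dp":[0,0,0],"angular":[0,0,0],"gripper":1}

```text
t: 9.2
ee_pos: [0.4943, -0.2013, 0.1543]
tool_rot: [0.686, 0.727, 0.0, 0.0]
contact_force: [-1.5, -0.3, 0.7]
grip_width: 0.0133
grip_force: 30.0
```

Emit:
play_rows:
  plan:
    - {"dp":[0,0,-0.06],"angular":[0,0,0],"gripper":1}
    - {"dp":[0,0,0],"angular":[0,0,0],"gripper":1}

```text
t: 9.45
ee_pos: [0.4943, -0.2014, 0.1542]
tool_rot: [0.686, 0.727, 0.0, 0.0]
contact_force: [-7.4, 2.3, 12.7]
grip_width: 0.0137
grip_force: 30.0
```

```bash
python3 - <<'E'
import st
E
```

```text
t 9.45 pos [ 0.4943 -0.2014  0.1542] yawY 0.0579 zax [ 0.  0. -1.] F [-7.38  2.33 12.74] M [ 0.55  1.57 -0.  ] w 0.013696626842398918 29.99959945678711 q [-0.08  0.34  0.49  1.91 -0.2   0.94  0.57]
```

Emit:
play_rows:
  plan:
    - {"dp":[0,0,-0.0],"angular":[0,0,0],"gripper":1}
    - {"dp":[0,0,0.06],"angular":[0,0,0],"gripper":1}
    - {"dp":[0,0,0],"angular":[0,0,0],"gripper":1}

```text
t: 9.82
ee_pos: [0.4943, -0.2013, 0.1542]
tool_rot: [0.686, 0.727, 0.0, 0.0]
contact_force: [-2.9, 0.8, 3.5]
grip_width: 0.0135
grip_force: 30.0
```

Emit:
play_rows:
  plan:
    - {"dp":[0.2,0.01,0],"angular":[0,0,0],"gripper":1}
    - {"dp":[0.2,0.01,0],"angular":[0,0,0],"gripper":1}
    - {"dp":[0.0,0,0],"angular":[0,0,0],"gripper":1}

```text
t: 10.2
ee_pos: [0.4978, -0.2013, 0.1544]
tool_rot: [0.686, 0.727, -0.0, -0.0]
contact_force: [-9.3, 2.2, 11.0]
grip_width: 0.014
grip_force: 30.0
```

Emit:
play_rows:
  plan:
    - {"dp":[0.2,0.01,0],"angular":[0,0,0],"gripper":1}
    - {"dp":[0.2,0.015,0],"angular":[0,0,0],"gripper":1}
    - {"dp":[0.0,0,0],"angular":[0,0,0],"gripper":1}

```text
t: 10.58
ee_pos: [0.5022, -0.201, 0.1543]
tool_rot: [0.686, 0.727, -0.0, -0.0]
contact_force: [-6.4, 0.6, 7.3]
grip_width: 0.014
grip_force: 30.0
```

```bash
python3 - <<'E'
import st
E
```

```text
t 10.575 pos [ 0.5022 -0.201   0.1543] yawY 0.0579 zax [-0. -0. -1.] F [-6.42  0.62  7.29] M [ 0.17  1.37 -0.04] w 0.013996219667305326 29.998731315135956 q [-0.08  0.35  0.49  1.89 -0.2   0.95  0.56]
```

Emit:
play_rows:
  plan:
    - {"dp":[0,0,0.03],"angular":[0,0,0],"gripper":1}
    - {"dp":[0.15,0.01,0],"angular":[0,0,0],"gripper":1}
    - {"dp":[0.15,0.01,0],"angular":[0,0,0],"gripper":1}
    - {"dp":[0.0,0,0],"angular":[0,0,0],"gripper":1}

```text
t: 11.08
ee_pos: [0.5055, -0.2006, 0.1543]
tool_rot: [0.686, 0.727, -0.0, 0.0]
contact_force: [-1.1, 0.5, -0.8]
grip_width: 0.0137
grip_force: 30.0
```

Emit:
play_rows:
  plan:
    - {"dp":[0.1,0.005,0],"angular":[0,0,0],"gripper":1}
    - {"dp":[0.0,0,0],"angular":[0,0,0],"gripper":1}

```text
t: 11.32
ee_pos: [0.5064, -0.2005, 0.1543]
tool_rot: [0.686, 0.727, 0.0, 0.0]
contact_force: [-0.4, 0.2, -2.4]
grip_width: 0.014
grip_force: 30.0
```

```bash
python3 - <<'E'
import st
E
```

```text
t 11.325 pos [ 0.5064 -0.2005  0.1543] yawY 0.0581 zax [ 0. -0. -1.] F [-0.42  0.23 -2.36] M [-0.09  0.1  -0.04] w 0.014045716339322256 29.99635487794876 q [-0.08  0.36  0.49  1.88 -0.21  0.95  0.56]
```

Emit:
play_rows:
  plan:
    - {"dp":[0.1,0.006,0],"angular":[0,0,0],"gripper":1}
    - {"dp":[0.0,0,0],"angular":[0,0,0],"gripper":1}

```text
t: 11.58
ee_pos: [0.5074, -0.2004, 0.1543]
tool_rot: [0.686, 0.727, 0.0, 0.0]
contact_force: [0.8, 0.7, -3.2]
grip_width: 0.0136
grip_force: 30.0
```

Emit:
play_rows:
  plan:
    - {"dp":[0.08,0.005,0],"angular":[0,0,0],"gripper":1}
    - {"dp":[0.0,0,0],"angular":[0,0,0],"gripper":1}

```text
t: 11.82
ee_pos: [0.5082, -0.2005, 0.1544]
tool_rot: [0.686, 0.727, -0.0, 0.0]
contact_force: [-0.3, 1.1, -3.9]
grip_width: 0.0137
grip_force: 30.0
```

```bash
python3 - <<'E'
import st
E
```

```text
t 11.825 pos [ 0.5082 -0.2005  0.1544] yawY 0.058 zax [ 0. -0. -1.] F [-0.3   1.08 -3.88] M [-0.06  0.04 -0.01] w 0.013680404589167382 29.996336102485657 q [-0.08  0.36  0.49  1.88 -0.21  0.95  0.56]
```

Emit:
play_rows:
  plan:
    - {"dp":[0.06,0.004,0],"angular":[0,0,0],"gripper":1}
    - {"dp":[0.0,0,0],"angular":[0,0,0],"gripper":1}

```text
t: 12.08
ee_pos: [0.5087, -0.2004, 0.1544]
tool_rot: [0.686, 0.727, -0.0, -0.0]
contact_force: [-1.1, -0.1, -3.8]
grip_width: 0.0137
grip_force: 30.0
```

Emit:
play_rows:
  plan:
    - {"dp":[0.06,0.003,0],"angular":[0,0,0],"gripper":1}
    - {"dp":[0.0,0,0],"angular":[0,0,0],"gripper":1}

```text
t: 12.32
ee_pos: [0.5093, -0.2004, 0.1544]
tool_rot: [0.686, 0.727, -0.0, -0.0]
contact_force: [-0.2, 0.5, -3.5]
grip_width: 0.0137
grip_force: 30.0
```

```bash
python3 - <<'E'
import st
E
```

```text
t 12.325 pos [ 0.5093 -0.2004  0.1544] yawY 0.058 zax [-0. -0. -1.] F [-0.17  0.5  -3.49] M [-0.08  0.09 -0.  ] w 0.013696259941340471 29.996323585510254 q [-0.08  0.37  0.49  1.87 -0.21  0.95  0.56]
```

Emit:
play_rows:
  plan:
    - {"dp":[0.05,0.003,0],"angular":[0,0,0],"gripper":1}
    - {"dp":[0.0,0,-0.04],"angular":[0,0,0],"gripper":1}
    - {"dp":[0.0,0,0],"angular":[0,0,0],"gripper":1}

```text
t: 12.7
ee_pos: [0.5098, -0.2004, 0.1542]
tool_rot: [0.686, 0.727, 0.0, 0.0]
contact_force: [-1.1, 0.3, 1.8]
grip_width: 0.0135
grip_force: 30.0
```

```bash
python3 - <<'E'
import st
E
```

```text
t 12.7 pos [ 0.5098 -0.2004  0.1542] yawY 0.058 zax [ 0. -0. -1.] F [-1.14  0.27  1.76] M [ 0.09  0.39 -0.01] w 0.013510831567505766 29.99740093946457 q [-0.08  0.37  0.49  1.87 -0.21  0.95  0.56]
```

Emit:
play_rows:
  plan:
    - {"dp":[0.06,0.004,0],"angular":[0,0,0],"gripper":1}
    - {"dp":[0.0,0,0],"angular":[0,0,0],"gripper":1}

```text
t: 12.95
ee_pos: [0.5102, -0.2004, 0.1542]
tool_rot: [0.686, 0.727, -0.0, -0.0]
contact_force: [-5.1, 1.4, 6.3]
grip_width: 0.0138
grip_force: 30.0
```

Emit:
play_rows:
  plan:
    - {"dp":[0.06,0.003,0],"angular":[0,0,0],"gripper":1}
    - {"dp":[0.0,0,0],"angular":[0,0,0],"gripper":1}

```text
t: 13.2
ee_pos: [0.5104, -0.2004, 0.1543]
tool_rot: [0.686, 0.727, -0.0, -0.0]
contact_force: [-8.4, 1.7, 9.3]
grip_width: 0.0137
grip_force: 30.0
```

```bash
python3 - <<'E'
import st
E
```

```text
t 13.2 pos [ 0.5104 -0.2004  0.1543] yawY 0.0577 zax [-0.001  0.    -1.   ] F [-8.44  1.74  9.26] M [0.35 2.05 0.01] w 0.013733930169888263 29.999526143074036 q [-0.08  0.37  0.49  1.87 -0.21  0.95  0.56]
```

Emit:
play_rows:
  plan:
    - {"dp":[0.0,0,0.05],"angular":[0,0,0],"gripper":1}
    - {"dp":[0.05,0.003,0],"angular":[0,0,0],"gripper":1}
    - {"dp":[0.0,0,0],"angular":[0,0,0],"gripper":1}

```text
t: 13.58
ee_pos: [0.5115, -0.2002, 0.1544]
tool_rot: [0.686, 0.727, -0.0, -0.0]
contact_force: [-0.4, 0.1, -3.4]
grip_width: 0.0136
grip_force: 30.0
```

Emit:
play_rows:
  plan:
    - {"dp":[0.05,0.003,0],"angular":[0,0,0],"gripper":1}
    - {"dp":[0.0,0,0],"angular":[0,0,0],"gripper":1}

```text
t: 13.82
ee_pos: [0.512, -0.2002, 0.1545]
tool_rot: [0.686, 0.727, -0.0, -0.0]
contact_force: [0.2, 0.3, -4.2]
grip_width: 0.0136
grip_force: 30.0
```

```bash
python3 - <<'E'
import st
E
```

```text
t 13.825 pos [ 0.512  -0.2002  0.1545] yawY 0.0581 zax [-0. -0. -1.] F [ 0.22  0.26 -4.25] M [-0.07  0.06  0.  ] w 0.013556951133006357 29.99632716178894 q [-0.08  0.37  0.49  1.87 -0.21  0.95  0.56]
```

Emit:
play_rows:
  plan:
    - {"dp":[0.05,0.003,0],"angular":[0,0,0],"gripper":1}
    - {"dp":[0.0,0,0],"angular":[0,0,0],"gripper":1}

```text
t: 14.08
ee_pos: [0.5125, -0.2002, 0.1545]
tool_rot: [0.686, 0.727, -0.0, 0.0]
contact_force: [0.1, 0.1, -3.6]
grip_width: 0.0137
grip_force: 30.0
```

Emit:
play_rows:
  plan:
    - {"dp":[0.05,0.003,0],"angular":[0,0,0],"gripper":1}
    - {"dp":[0.0,0,0],"angular":[0,0,0],"gripper":1}

```text
t: 14.32
ee_pos: [0.513, -0.2002, 0.1545]
tool_rot: [0.686, 0.727, -0.0, -0.0]
contact_force: [-0.5, -0.3, -3.9]
grip_width: 0.0134
grip_force: 30.0
```

```bash
python3 - <<'E'
import st
E
```

```text
t 14.325 pos [ 0.513  -0.2002  0.1545] yawY 0.058 zax [-0. -0. -1.] F [-0.47 -0.3  -3.87] M [0.01 0.09 0.02] w 0.013392152202979664 29.996362030506134 q [-0.08  0.37  0.49  1.86 -0.21  0.96  0.56]
```

Emit:
play_rows:
  plan:
    - {"dp":[0.05,0.003,0],"angular":[0,0,0],"gripper":1}
    - {"dp":[0.0,0,0],"angular":[0,0,0],"gripper":1}

```text
t: 14.58
ee_pos: [0.5135, -0.2002, 0.1545]
tool_rot: [0.686, 0.727, -0.0, -0.0]
contact_force: [0.4, 0.4, -3.4]
grip_width: 0.0136
grip_force: 30.0
```

Emit:
play_rows:
  plan:
    - {"dp":[0.0,0,-0.04],"angular":[0,0,0],"gripper":1}
    - {"dp":[0.0,0,0],"angular":[0,0,0],"gripper":1}

```text
t: 14.82
ee_pos: [0.5135, -0.2002, 0.1542]
tool_rot: [0.686, 0.727, -0.0, 0.0]
contact_force: [0.4, -0.1, -3.0]
grip_width: 0.0139
grip_force: 30.0
```

```bash
python3 - <<'E'
import st
E
```

```text
t 14.825 pos [ 0.5135 -0.2002  0.1542] yawY 0.058 zax [ 0. -0. -1.] F [ 0.4  -0.06 -3.02] M [-0.03  0.09 -0.06] w 0.013901989285923422 29.99643623828888 q [-0.08  0.37  0.49  1.86 -0.21  0.96  0.56]
```

Emit:
play_rows:
  plan:
    - {"dp":[0.0,0,-0.03],"angular":[0,0,0],"gripper":1}
    - {"dp":[0.0,0,0],"angular":[0,0,0],"gripper":1}

```text
t: 15.08
ee_pos: [0.5136, -0.2001, 0.1539]
tool_rot: [0.686, 0.727, 0.0, 0.0]
contact_force: [-0.4, 1.8, 0.1]
grip_width: 0.0137
grip_force: 30.0
```

```bash
python3 - <<'E'
import st
E
```

```text
t 15.075 pos [ 0.5136 -0.2001  0.1539] yawY 0.0582 zax [ 0.  0. -1.] F [-0.37  1.79  0.08] M [0.14 0.18 0.01] w 0.013706403539352768 29.9966561794281 q [-0.08  0.37  0.49  1.86 -0.21  0.95  0.56]
```

Emit:
play_rows:
  plan:
    - {"dp":[0.0,0,0.02],"angular":[0,0,0],"gripper":1}
    - {"dp":[0.07,0.004,0],"angular":[0,0,0],"gripper":1}
    - {"dp":[0.0,0,0],"angular":[0,0,0],"gripper":1}

```text
t: 15.45
ee_pos: [0.5141, -0.2002, 0.1539]
tool_rot: [0.686, 0.727, -0.0, -0.0]
contact_force: [-0.6, -0.0, -1.0]
grip_width: 0.0137
grip_force: 30.0
```

```bash
python3 - <<'E'
import st
E
```

```text
t 15.45 pos [ 0.5141 -0.2002  0.1539] yawY 0.0579 zax [-0. -0. -1.] F [-0.59 -0.01 -0.97] M [-0.04  0.23 -0.03] w 0.013704605246167846 29.996550679206848 q [-0.08  0.37  0.49  1.86 -0.21  0.96  0.56]
```

Emit:
play_rows:
  plan:
    - {"dp":[0.05,0.004,0],"angular":[0,0,0],"gripper":1}
    - {"dp":[0.0,0,0],"angular":[0,0,0],"gripper":1}

```text
t: 15.7
ee_pos: [0.5147, -0.2002, 0.154]
tool_rot: [0.686, 0.727, -0.0, 0.0]
contact_force: [-0.0, 0.4, -2.9]
grip_width: 0.0138
grip_force: 30.0
```

Emit:
play_rows:
  plan:
    - {"dp":[0.05,0.003,0],"angular":[0,0,0],"gripper":1}
    - {"dp":[0.0,0,0],"angular":[0,0,0],"gripper":1}

```text
t: 15.95
ee_pos: [0.5152, -0.2, 0.154]
tool_rot: [0.686, 0.727, -0.0, -0.0]
contact_force: [0.1, 0.1, -3.8]
grip_width: 0.0137
grip_force: 30.0
```

```bash
python3 - <<'E'
import st
E
```

```text
t 15.95 pos [ 0.5152 -0.2     0.154 ] yawY 0.0581 zax [-0. -0. -1.] F [ 0.13  0.12 -3.77] M [-0.07  0.05  0.03] w 0.01365232370869665 29.996394217014313 q [-0.08  0.38  0.49  1.86 -0.21  0.96  0.56]
```

Emit:
play_rows:
  plan:
    - {"dp":[0.0,0,-0.05],"angular":[0,0,0],"gripper":1}
    - {"dp":[0.0,0,0],"angular":[0,0,0],"gripper":1}

```text
t: 16.2
ee_pos: [0.5151, -0.2, 0.1535]
tool_rot: [0.686, 0.727, -0.0, -0.0]
contact_force: [-0.6, -0.3, -3.9]
grip_width: 0.0135
grip_force: 30.0
```

```bash
python3 - <<'E'
import st
E
```

```text
t 16.2 pos [ 0.5151 -0.2     0.1535] yawY 0.058 zax [-0. -0. -1.] F [-0.6  -0.29 -3.85] M [-0.08  0.04  0.04] w 0.013483329169076174 29.996623992919922 q [-0.08  0.38  0.49  1.86 -0.21  0.96  0.56]
```

Emit:
play_rows:
  plan:
    - {"dp":[0.0,0,-0.06],"angular":[0,0,0],"gripper":1}
    - {"dp":[0.0,0,0],"angular":[0,0,0],"gripper":1}

```text
t: 16.45
ee_pos: [0.5152, -0.2, 0.1529]
tool_rot: [0.686, 0.727, -0.0, -0.0]
contact_force: [-0.2, 0.4, -2.8]
grip_width: 0.0135
grip_force: 30.0
```

Emit:
play_rows:
  plan:
    - {"dp":[0.0,0,-0.05],"angular":[0,0,0],"gripper":1}
    - {"dp":[0.0,0,0],"angular":[0,0,0],"gripper":1}

```text
t: 16.7
ee_pos: [0.5151, -0.2, 0.1524]
tool_rot: [0.686, 0.727, -0.0, -0.0]
contact_force: [-0.4, 0.3, -3.5]
grip_width: 0.0134
grip_force: 30.0
```

```bash
python3 - <<'E'
import st
E
```

```text
t 16.7 pos [ 0.5151 -0.2     0.1524] yawY 0.058 zax [-0. -0. -1.] F [-0.4   0.3  -3.52] M [-0.1   0.01 -0.04] w 0.01337777206045225 29.99674826860428 q [-0.08  0.38  0.49  1.86 -0.21  0.95  0.56]
```

Emit:
play_rows:
  plan:
    - {"dp":[0.0,0,-0.1],"angular":[0,0,0],"gripper":1}
    - {"dp":[0.0,0,0],"angular":[0,0,0],"gripper":1}

```text
t: 16.95
ee_pos: [0.5151, -0.2, 0.1513]
tool_rot: [0.686, 0.727, -0.0, -0.0]
contact_force: [-0.1, 0.4, -4.7]
grip_width: 0.0135
grip_force: 30.0
```

Emit:
play_rows:
  plan:
    - {"dp":[0.0,0,-0.08],"angular":[0,0,0],"gripper":1}
    - {"dp":[0.0,0,0],"angular":[0,0,0],"gripper":1}

```text
t: 17.2
ee_pos: [0.5151, -0.2001, 0.1506]
tool_rot: [0.686, 0.727, -0.0, -0.0]
contact_force: [0.7, 0.6, -3.2]
grip_width: 0.0138
grip_force: 30.0
```

```bash
python3 - <<'E'
import st
E
```

```text
t 17.2 pos [ 0.5151 -0.2001  0.1506] yawY 0.058 zax [-0. -0. -1.] F [ 0.71  0.56 -3.21] M [-0.03  0.05  0.04] w 0.013840005521061323 29.996885061264038 q [-0.08  0.38  0.49  1.86 -0.21  0.95  0.56]
```

Emit:
play_rows:
  plan:
    - {"dp":[0.08,0.005,0],"angular":[0,0,0],"gripper":1}
    - {"dp":[0.07,0.004,0],"angular":[0,0,0],"gripper":1}
    - {"dp":[0.0,0,0],"angular":[0,0,0],"gripper":1}

```text
t: 17.58
ee_pos: [0.5167, -0.2, 0.1506]
tool_rot: [0.686, 0.727, -0.0, -0.0]
contact_force: [-0.3, 0.7, -3.8]
grip_width: 0.0135
grip_force: 30.0
```

Emit:
play_rows:
  plan:
    - {"dp":[0.05,0.003,0],"angular":[0,0,0],"gripper":1}
    - {"dp":[0.0,0,0],"angular":[0,0,0],"gripper":1}

```text
t: 17.82
ee_pos: [0.5172, -0.2, 0.1506]
tool_rot: [0.686, 0.727, -0.0, -0.0]
contact_force: [0.6, 0.6, -3.4]
grip_width: 0.0136
grip_force: 30.0
```

```bash
python3 - <<'E'
import st
E
```

```text
t 17.825 pos [ 0.5172 -0.2     0.1506] yawY 0.0581 zax [-0. -0. -1.] F [ 0.57  0.63 -3.37] M [-0.15  0.06 -0.02] w 0.013621943753460472 29.996339678764343 q [-0.08  0.38  0.48  1.86 -0.22  0.95  0.56]
```

Emit:
play_rows:
  plan:
    - {"dp":[0.05,0.003,0],"angular":[0,0,0],"gripper":1}
    - {"dp":[0.0,0,0],"angular":[0,0,0],"gripper":1}

```text
t: 18.08
ee_pos: [0.5176, -0.1999, 0.1506]
tool_rot: [0.686, 0.727, -0.0, -0.0]
contact_force: [-0.5, -0.6, -2.5]
grip_width: 0.0134
grip_force: 30.0
```

Emit:
play_rows:
  plan:
    - {"dp":[0.04,0.002,0],"angular":[0,0,0],"gripper":1}
    - {"dp":[0.0,0,0],"angular":[0,0,0],"gripper":1}

```text
t: 18.32
ee_pos: [0.5178, -0.1999, 0.1505]
tool_rot: [0.686, 0.727, -0.0, -0.0]
contact_force: [-3.1, -0.9, -3.5]
grip_width: 0.0135
grip_force: 30.0
```

```bash
python3 - <<'E'
import st
E
```

```text
t 18.325 pos [ 0.5178 -0.1999  0.1505] yawY 0.058 zax [-0.001  0.    -1.   ] F [-3.06 -0.9  -3.48] M [-0.06  0.73  0.09] w 0.013525717800634947 30.010627806186676 q [-0.08  0.39  0.48  1.86 -0.22  0.95  0.56]
```

Stop met gently (Fx ≈ −3 N). Backing off 0.5 mm and lowering to the seat floor.

Emit:
play_rows:
  plan:
    - {"dp":[-0.05,-0.003,-0.05],"angular":[0,0,0],"gripper":1}
    - {"dp":[0.0,0,-0.04],"angular":[0,0,0],"gripper":1}
    - {"dp":[0.0,0,0],"angular":[0,0,0],"gripper":1}

```text
t: 18.7
ee_pos: [0.5176, -0.1999, 0.1497]
tool_rot: [0.686, 0.727, 0.0, 0.0]
contact_force: [-1.4, -0.9, -2.9]
grip_width: 0.0137
grip_force: 30.0
```

Emit:
play_rows:
  plan:
    - {"dp":[0.0,0,-0.04],"angular":[0,0,0],"gripper":1}
    - {"dp":[0.0,0,0],"angular":[0,0,0],"gripper":1}

```text
t: 18.95
ee_pos: [0.5175, -0.1999, 0.1494]
tool_rot: [0.686, 0.727, -0.0, -0.0]
contact_force: [-1.4, 0.4, -0.6]
grip_width: 0.014
grip_force: 30.0
```

```bash
python3 - <<'E'
import st
E
```

```text
t 18.95 pos [ 0.5175 -0.1999  0.1494] yawY 0.058 zax [-0.  0. -1.] F [-1.39  0.42 -0.55] M [0.09 0.6  0.11] w 0.01395326517735587 30.006226301193237 q [-0.08  0.39  0.48  1.86 -0.22  0.95  0.56]
```

Emit:
play_rows:
  plan:
    - {"dp":[0.0,0,-0.03],"angular":[0,0,0],"gripper":1}
    - {"dp":[0.0,0,0],"angular":[0,0,0],"gripper":1}

```text
t: 19.2
ee_pos: [0.5175, -0.1999, 0.1493]
tool_rot: [0.686, 0.727, 0.0, -0.0]
contact_force: [-4.1, 1.6, 5.9]
grip_width: 0.0136
grip_force: 30.0
```

```bash
python3 - <<'E'
import st
E
```

```text
t 19.2 pos [ 0.5175 -0.1999  0.1493] yawY 0.058 zax [-0.  0. -1.] F [-4.07  1.59  5.95] M [0.34 1.33 0.06] w 0.013627692152353365 30.007900893688202 q [-0.08  0.39  0.48  1.86 -0.22  0.95  0.56]
```

Emit:
play_rows:
  plan:
    - {"dp":[0.0,0,-0.015],"angular":[0,0,0],"gripper":1}
    - {"dp":[0.0,0,0],"angular":[0,0,0],"gripper":1}
    - {"dp":[0.0,0,0],"angular":[0,0,0],"gripper":1}
    - {"dp":[0.0,0,0],"angular":[0,0,0],"gripper":1}

```text
t: 19.7
ee_pos: [0.5175, -0.1999, 0.1493]
tool_rot: [0.686, 0.727, 0.0, -0.0]
contact_force: [-6.6, 2.0, 8.4]
grip_width: 0.0138
grip_force: 30.0
```

Emit:
play_rows:
  plan:
    - {"dp":[0.0,0,0.03],"angular":[0,0,0],"gripper":1}
    - {"dp":[0.0,0,0.01],"angular":[0,0,0],"gripper":1}
    - {"dp":[0.0,0,0],"angular":[0,0,0],"gripper":1}

```text
t: 20.08
ee_pos: [0.5175, -0.1999, 0.1493]
tool_rot: [0.686, 0.727, -0.0, -0.0]
contact_force: [-5.1, 1.3, 3.4]
grip_width: 0.0138
grip_force: 30.0
```

```bash
python3 - <<'E'
import st
E
```

```text
t 20.075 pos [ 0.5175 -0.1999  0.1493] yawY 0.058 zax [-0.  0. -1.] F [-5.15  1.33  3.38] M [0.31 1.25 0.08] w 0.013794986430025722 30.007272362709045 q [-0.08  0.39  0.48  1.86 -0.22  0.95  0.56]
```

Emit:
play_rows:
  plan:
    - {"dp":[0,0,0],"angular":[0,0,0],"gripper":0.4}
    - {"dp":[0,0,0],"angular":[0,0,0],"gripper":0.4}
    - {"dp":[0,0,0],"angular":[0,0,0],"gripper":0.4}
    - {"dp":[0,0,0],"angular":[0,0,0],"gripper":0.4}
    - {"dp":[0,0,0],"angular":[0,0,0],"gripper":0.4}

```text
t: 20.7
ee_pos: [0.5176, -0.1999, 0.1493]
tool_rot: [0.686, 0.727, -0.0, 0.0]
contact_force: [0.1, -1.2, -0.5]
grip_width: 0.0557
grip_force: 0.0
```

```bash
python3 - <<'E'
import st
E
```

```text
t 20.7 pos [ 0.5176 -0.1999  0.1493] yawY 0.058 zax [-0. -0. -1.] F [ 0.07 -1.18 -0.49] M [-0.08  0.03 -0.06] w 0.055721155273616464 0.0 q [-0.08  0.39  0.48  1.86 -0.22  0.95  0.56]
```

Emit:
play_rows:
  plan:
    - {"dp":[0,0,1],"angular":[0,0,0],"gripper":0.4}
    - {"dp":[0,0,3],"angular":[0,0,0],"gripper":0.4}
    - {"dp":[0,0,4],"angular":[0,0,0],"gripper":0.4}
    - {"dp":[0,0,4],"angular":[0,0,0],"gripper":0.4}
    - {"dp":[-2,0,2],"angular":[0,0,0],"gripper":0.4}

```text
t: 21.32
ee_pos: [0.4983, -0.2001, 0.2918]
tool_rot: [0.686, 0.727, 0.0, 0.001]
contact_force: [-1.0, -0.1, -0.6]
grip_width: 0.0564
grip_force: 0.0
```

```bash
python3 - <<'E'
from st import *
import cv2
c=robot.capture('side')
cv2.imwrite('pics/f.png',cv2.resize(c['frame'][140:290,170:320,::-1],None,fx=4,fy=4,interpolation=cv2.INTER_CUBIC))
E
```

```text
t 21.325 pos [ 0.4983 -0.2001  0.2918] yawY 0.0585 zax [ 0.002 -0.001 -1.   ] F [-1.05 -0.1  -0.56] M [-0.08  0.11  0.02] w 0.05639601387195971 0.0 q [-0.13  0.2   0.53  1.74 -0.11  1.23  0.49]
```

View pics/f.png

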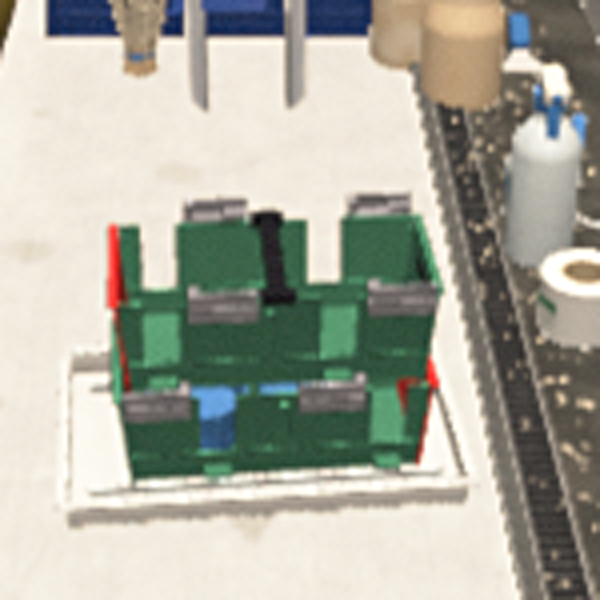

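The picture shows the empty tote (bar near (272,258)) stacked level on the full one, with red ends opposite. The gripper is clear and the bystanders in view are undisturbed. Handing in.

```bash
python3 -c "
from cell import robot
print(robot.finish_job())"
```

```text
the job is handed in; nothing more can be done
None
```

The job is handed in: the empty tote was turned half a turn, slid until its feet met the seat stops, lowered onto the four seats, pressed at about 12 N and let go. The last picture shows it stacked level with the red ends opposite, but the hand-in gave no verdict.

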